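# Pulse the mini chopper

### The job

Give the mini chopper a pulse: twist its bar-shaped pulse knob clockwise (seen from above) all the way to its stop, keep it there for half a second, then let go and leave it sprung back to rest. Leave the round speed dial at its setting and do not push the blue mug about.

Things in the scene. Friction and masses are not known exactly. Their poses are not given: they have to be found in the camera images.
- pulse_grip (a point): Grip point of the pulse knob on its vertical axis, 103 mm above the worktop, 10 mm below the top of its black bar. The bar is 44 mm long (this point's x), 14 mm wide (y), 32 mm tall, on a 44 mm round skirt 22 mm below this point. It turns with the knob. It is on the front deck (70 mm high) of the white mini chopper, which is fixed, 280 mm deep, 230 mm wide. At rest the bar points front to back.
- pulse (a joint): Pulse knob angle in rad: 0 at rest, growing clockwise seen from above, hard stop at 1.05 (60 degrees). A spring takes it back to 0 when let go; it needs 0.05 N m at rest rising to 0.16 N m at the stop. The lid of the chopper's bowl, 142 mm wide, has its axis 143 mm behind the line of the two controls and midway between them, its top 72 mm above the deck.
- dial_mark (a point): White mark on top of the speed dial, 18 mm from its axis. The dial is a round fluted black disc, 45 mm in diameter, rising 19 mm above the deck, without a bar; it sits beside the pulse knob, left or right of it, axes 116 mm apart. It stays where it is turned; its setting differs from start to start.
- mug_blue: Blue mug standing loose on the worktop to the right of the chopper, 82 mm across the body, 94 mm high, handle to one side (112 mm overall). Origin: centre of the underside. A wall cabinet hangs over the worktop right of y = -0.5 m, from 0.46 m up: the arm starts close to it, so first move left before turning the wrist.

How it is judged:
On the way, in this order (a step that is already met when the one before it is completed fails the run):
1. the pulse knob is held at its clockwise stop (within 10 degrees) for 0.3 s (value of joint pulse above 0.875 rad), for 0.3 s.
2. the pulse knob is released and back at rest (value of joint pulse below 0.1 rad and contact force between the fingers and anything else below 0.1 N), for 0.2 s.
At the end, for the whole second after the job is handed in: The pulse knob is back within 0.1 rad of rest, the speed dial's mark is within 6 mm (about 20 degrees) of where it was, and the blue mug stands upright within 30 mm of where it was (value of joint pulse below 0.1 rad and distance of dial_mark from where it was at the start of the episode below 0.006 m and distance of mug_blue from where it was at the start of the episode below 0.03 m and angle between mug_blue's own z axis and vertical below 0.2 rad); the robot touches nothing.
It fails at once if the speed dial is turned (its mark moved more than 6 mm) (distance of dial_mark from where it was at the start of the episode above 0.006 m).
It fails at once if the blue mug is pushed more than 30 mm or knocked over (distance of mug_blue from where it was at the start of the episode above 0.03 m or angle between mug_blue's own z axis and vertical above 0.3 rad).
It also fails if it takes over 35 s, if anything falls off the work surface, if the arm or the gripper's body presses on something with over 40 N, if the wrist force passes 120 N, or if a joint passes its speed limit or range.

### The arm

A 7-joint arm with a two-finger parallel gripper is mounted at the origin on a cart in front of the work surface, level with it; the furniture and walls round the work are solid. World frame = base frame: x ahead of the robot, y to its left, z up, the work surface at z = 0. Lengths are in m, angles in rad, forces in N, time in s.
With the tool pointing down it reaches from about 0.35 to 0.9 m from the base axis. Payload 8.1 kg.
Tool frame: the origin (TCP) lies at the very end of the fingers, on their centre line; the grasp point (between the pads) lies 19 mm behind it (arm.tcp_to_grasp is the z of the grasp point in the tool frame, in m); z points along the fingers, y is the line along which they close (so a half turn about z gives the same grasp; the last joint's range is limited). The gripper opens to 92 mm and grips with 3 to 60 N. Pads are 19 mm wide; open, the fingers measure 130 mm over their backs; the gripper's body (75 mm by 190 mm) begins 47 mm behind the grasp point.
Start: joints at [-1.297, 0.434, 0.025, 1.573, -0.012, 1.134, -0.075], TCP at [0.23, 0.581, 0.227] pointing down, gripper open.
Joint ranges: [-2.62, 2.62], [-0.44, 2.09], [-1.27, 1.32], [0.08, 2.57], [-1.32, 4.46], [0.12, 2], [-2.74, 2.74]. Speed limits (rad/s): [2.22, 2.22, 3.01, 3.01, 3.14, 3.14, 3.14].

### API

Orientations are given as a rotation vector (axis times angle).
In Python, from cell import readout, vision, sign_off, arm gives the robot as it stands. The module is installed in compiled form; this text tells all that it offers.
- The arm moves only by the shell command python3 -m creep 'ROWS' [FORCE]. ROWS is JSON, a list of rows, each a list of 5 numbers: the shift along the tool's x, y, z in units of 4 cm (1.0 is 4 cm), then the turn about the tool's z in units of 4 degrees (1.0 is 4 degrees), then the opening, from 0 (shut) to 1 (fully open). A call has 1 to 12 rows; each row shifts and turns the commanded pose from where the row before left it, along the tool's axes as they then stand; what a row does not reach is not made up. A row lasts 1/8 s, in which the tool goes at most 62.5 mm and 10.7 degrees, less where a joint would pass 70% of its speed; a pose out of reach is approached as far as the arm can. A call with a number of a shift or a turn outside -1 to 1 is refused whole. A call with a gripper value outside its range is refused whole. The fingers move at their own pace and stop on an object; FORCE is the grip in N (left out, the last holds). Time passes only in rows, so rows that do not move let the fingers close. It gives the time, the measured TCP pose, the force, the opening and the grip force at its end, in the units of the state.
- readout.observe(): the state, without advancing time (a new reading comes with each control period).
- vision.get_image(name): name is "scene" or "top" or "wrist"; returns a dict with "pixels" (384x512x3 uint8, blue, green, red), "z_map" (384x512 float32, m along the optical axis (not along the pixel's ray), 0 where there is no reading), "camera_matrix" (3x3 intrinsics, pixels), "position" and "rotation" of the camera in the world. Camera axes: x right, y up, looking along -z (the intrinsics and any distortion apply to the point x, -y, -z); pixel columns grow to the right and rows downward; lengths in m; the calibration is good to about 2 mm. The wrist camera is an equidistant fisheye: a pixel r from the principal point sees the ray r / f radians off the axis. A picture is of the moment at which its call begins.
- sign_off(): hands the job in; it is judged then, once.
The state is a dict: "clock": time; "joints": joint angles; "dq": joint speeds; "joint_efforts": joint torques, N m; "position": TCP position; "ee_rot": TCP orientation; "force": force on the tool from outside, world axes, zero at the start; "ft_torque": the same for the moment, N m; "width": opening from 0.0 (shut) to 1.0 (fully open); "gripper_force": force on a finger pad.
Only numpy, scipy, OpenCV 4.12 (cv2) and the standard library are available. Lean on these libraries where they do the work, as an engineer would, in place of code of your own. Each camera call takes 0.05 s, during which the arm holds its last target. There are 200 camera calls.

## Working session

There is one attempt and no reset: what is moved stays moved. The work goes in short steps, Python scripts to look and compute and a shell command to move; the robot and the scene stay as the last step left them, time stands still between calls to the robot, and variables do not carry over. Pictures are saved under pics/ and viewed, at most 10 in all, crops included, and the job is handed in when it is done.

```bash
mkdir -p pics; cat > h.py <<'E'
import numpy as np, cv2
from cell import readout, vision
def cloud(im):
    z=im["z_map"];K=im["camera_matrix"];h,w=z.shape
    u,v=np.meshgrid(np.arange(w),np.arange(h))
    p=np.stack([(u-K[0,2])/K[0,0]*z,-(v-K[1,2])/K[1,1]*z,-z],-1)
    return p@np.array(im["rotation"]).T+np.array(im["position"])
E
python3 - <<'E'
from h import *
s=readout.observe();print({k:np.round(s[k],3) for k in("clock","position","ee_rot","force","width")})
a=[]
for n in("top","scene"):
    im=vision.get_image(n);np.save(n,im,allow_pickle=True);a.append(im["pixels"]);print(n,np.round(im["position"],3),np.round(im["camera_matrix"],1).tolist(),np.round(im["rotation"],2).tolist())
    cv2.imwrite(f"pics/{n}.png",im["pixels"])
E
```

```text
{'clock': np.float64(0.0), 'position': array([0.23 , 0.581, 0.226]), 'ee_rot': array([-5.880e-01, -3.086e+00,  2.000e-03]), 'force': array([ 0.693, -0.558, -0.016]), 'width': np.float64(1.0)}
top [ 0.437 -0.292  1.135] [[483.3, 0.0, 255.8], [0.0, 483.3, 190.4], [0.0, 0.0, 1.0]] [0.09, -0.06, -1.59]
scene [0.287 0.325 0.814] [[414.8, 0.0, 259.4], [0.0, 414.8, 193.2], [0.0, 0.0, 1.0]] [0.22, -1.0, -2.61]
```

View pics/top.png

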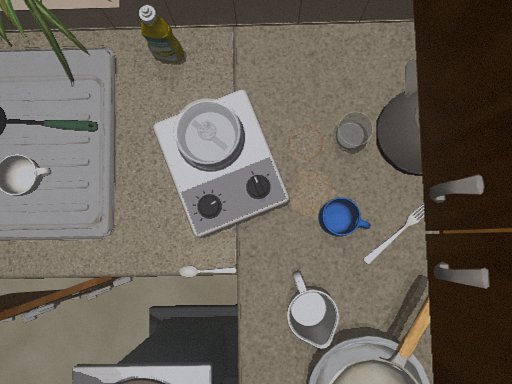

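View pics/scene.png

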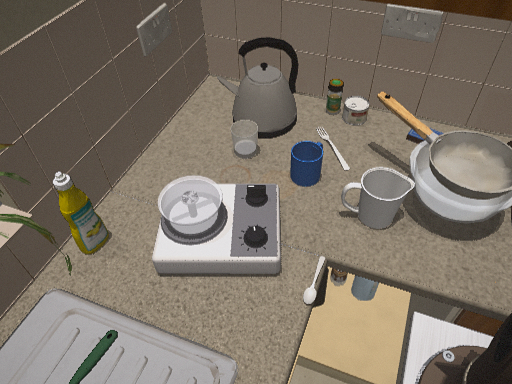

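The top view shows the chopper at about (220,160), with the pulse knob (bar) at (258,186), the dial at (209,205) and the mug at (341,216). In the scene view the bar is at (256,192) and the dial at (255,236). The reading puts the arm on the left (y=+0.58), which doesn't match the hint that it starts near the cabinet. I'll check the wrist view and measure.

```bash
cat >> h.py <<'E'
from scipy.spatial.transform import Rotation as R
def rot(im):
    r=np.array(im["rotation"]); return r if r.shape==(3,3) else R.from_rotvec(r).as_matrix()
def cloud(im):
    z=im["z_map"];K=im["camera_matrix"];h,w=z.shape
    u,v=np.meshgrid(np.arange(w),np.arange(h))
    p=np.stack([(u-K[0,2])/K[0,0]*z,-(v-K[1,2])/K[1,1]*z,-z],-1)
    return p@rot(im).T+np.array(im["position"])
E
python3 - <<'E'
from h import *
w=vision.get_image("wrist");cv2.imwrite("pics/w0.png",w["pixels"]);print("wristcam",np.round(w["position"],3))
P={}
for n in("top","scene"):
    im=np.load(n+".npy",allow_pickle=True).item();p=cloud(im);P[n]=p
    print(n,"table z",np.round([np.median(p[230:260,255:275,2])] ,3) if n=="top" else "")
    hsv=cv2.cvtColor(im["pixels"],cv2.COLOR_BGR2HSV)
    dark=(hsv[...,2]<60)
    for nm,lo,hi in(("bartop",.103,.122),("dialtop",.08,.1)):
        m=dark&(p[...,2]>lo)&(p[...,2]<hi)&(im["z_map"]>0)
        m[:, :150]=0;m[:,300:]=0;m[:165]=0;m[260:]=0
        c,l,st,ce=cv2.connectedComponentsWithStats(m.astype(np.uint8))
        for i in range(1,c):
            if st[i,4]<30: continue
            q=p[l==i];r=cv2.minAreaRect(q[:,:2].astype(np.float32)*1000)
            print(n,nm,st[i],q.mean(0).round(4),np.round(r[0],1),np.round(r[1],1),round(r[2],1))
    b=(abs(hsv[...,0].astype(int)-110)<12)&(hsv[...,1]>130)&(p[...,2]>.02)&(p[...,2]<.11);b[:,:250]=0
    q=p[b];print(n,"mug",q.min(0).round(3),q.max(0).round(3),len(q))
    m=(p[...,2]>.062)&(p[...,2]<.078);m[:, :150]=0;m[:,295:]=0;m[:90]=0;m[280:]=0
    r=cv2.minAreaRect(p[m][:,:2].astype(np.float32)*1000);print(n,"deck",np.round(r[0]),np.round(r[1]),round(r[2],1))
E
```

```text
wristcam [0.168 0.606 0.384]
top table z [0.001]
top bartop [252 175  12  21  98] [ 0.547  -0.2767  0.1133] [ 549.  -276.1] [42.8 13.6] 20.6
top dialtop [258 177  10  16  48] [ 0.5528 -0.2882  0.0826] [ 554.6 -289.3] [36.2 12.7] 21.0
top dialtop [198 196  21  21 112] [ 0.5083 -0.1667  0.089 ] [ 508.  -168.1] [42.5 43.2] 17.5
top mug [ 0.44  -0.517  0.021] [ 0.519 -0.413  0.098] 268
top deck [ 539. -218.] [426. 229.] 20.7
scene table z 
scene bartop [247 185  19   7 112] [ 0.5451 -0.2743  0.1108] [ 546.7 -275.3] [42.  13.3] 21.5
scene dialtop [247 192  19  11 153] [ 0.545  -0.2689  0.0869] [ 544.4 -265.7] [43.1 19.7] 16.3
scene dialtop [245 226  21  18 273] [ 0.5047 -0.1645  0.0884] [ 506.1 -167. ] [41.8 40.9] 43.7
scene mug [ 0.164 -0.748  0.02 ] [ 0.518 -0.412  0.097] 893
scene deck [ 703. -368.] [420. 634.] 18.3
```

View pics/w0.png

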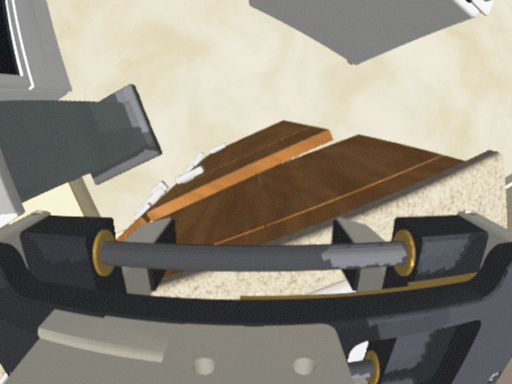

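The wrist view shows the hand over the worktop's front edge beside the open drawers, so y=+0.58 is right. The cabinet is therefore on the far side, and I'll translate to the right before turning.

The two views agree on these measurements:
- **Knob:** (0.5475, -0.2755), bar top 0.113 m, bar 43 x 13.5 mm, yaw 20.8°.
- **Dial:** 116 mm away, as the task says.

In tool units the shift is about x -15.3, y -17.0, followed by a turn of about +34.4.

```bash
python3 -m creep '[[-0.4,-0.5,0,0,1],[-0.7,-0.8,0,0,1],[-0.9,-1,0,0,1],[-0.9,-1,0,0,1],[-0.9,-1,0,0,1],[-0.9,-1,0,0,1],[-0.9,-1,0,0,0.6],[-0.9,-1,0,0,0.6]]'
```

```text
clock: 1.15
position: [0.3646, 0.2122, 0.2268]
ee_rot: [0.588, 3.086, 0.001]
force: [1.1, -0.1, -0.9]
width: 0.832
gripper_force: 0.0
```

```bash
python3 -m creep '[[-0.9,-1,0,0,0.5],[-0.9,-1,0,0,0.5],[-0.9,-1,0,0,0.5],[-0.9,-1,0,0,0.5],[-0.9,-1,0,0,0.5],[-0.9,-1,0,0,0.5],[-0.9,-1,0,0,0.5],[-0.9,-1,0,0,0.5],[-0.5,-0.5,0,0,0.5],[0,0,0,0,0.5],[0,0,0,0,0.5]]'; python3 -m creep '[[0,0,0,1,0.5],[0,0,0,1,0.5],[0,0,0,1,0.5],[0,0,0,1,0.5],[0,0,0,1,0.5],[0,0,0,1,0.5],[0,0,0,1,0.5],[0,0,0,1,0.5],[0,0,0,1,0.5],[0,0,0,1,0.5],[0,0,0,1,0.5],[0,0,0,1,0.5]]'; python3 -m creep '[[0,0,0,1,0.5],[0,0,0,1,0.5],[0,0,0,1,0.5],[0,0,0,1,0.5],[0,0,0,1,0.5],[0,0,0,1,0.5],[0,0,0,1,0.5],[0,0,0,1,0.5],[0,0,0,1,0.5],[0,0,0,1,0.5],[0,0,0,1,0.5],[0,0,0,1,0.5]]'
cat > rel.py <<'E'
from h import *
s=readout.observe();M=R.from_rotvec(s["ee_rot"]).as_matrix()
d=np.array([.5475,-.2755,.088])-s["position"]
a=np.degrees(np.arctan2(M[1,1],M[0,1]))
print("t",s["clock"],"pos",np.round(s["position"],4),"units xyz",np.round(M.T@d/.04,2),"turn",round(((a+69.2+180)%360-180)/4,2),"z",M[:,2].round(3),"q",np.round(s["joints"],2),"F",np.round(s["force"],1))
E
python3 rel.py
```

```text
clock: 2.52
position: [0.5252, -0.2147, 0.2264]
ee_rot: [-0.588, -3.085, -0.001]
force: [0.2, 0.2, -0.3]
width: 0.497
gripper_force: 0.0
clock: 4.03
position: [0.5254, -0.2137, 0.2267]
ee_rot: [-1.793, -2.579, -0.002]
force: [-1.1, -0.5, 0.9]
width: 0.503
gripper_force: 0.0
clock: 5.52
position: [0.5255, -0.2137, 0.2266]
ee_rot: [-2.686, -1.627, -0.001]
force: [0.9, -0.6, 0.4]
width: 0.501
gripper_force: 0.0
t 5.525 pos [ 0.5255 -0.2137  0.2266] units xyz [-1.12  1.21  3.46] turn 10.4 z [ 0.     0.002 -1.   ] q [-0.37  0.46  0.97  1.77 -0.42  1.14  0.24] F [ 0.9 -0.6  0.4]
```

```bash
python3 -m creep '[[0,0,0,1,0.5],[0,0,0,1,0.5],[0,0,0,1,0.5],[0,0,0,1,0.5],[0,0,0,1,0.5],[0,0,0,1,0.5],[0,0,0,1,0.5],[0,0,0,1,0.5],[0,0,0,1,0.5],[0,0,0,1,0.5],[0,0,0,0.4,0.5],[0,0,0,0,0.5]]'; python3 rel.py
```

```text
clock: 7.02
position: [0.5256, -0.2146, 0.2266]
ee_rot: [-3.089, -0.57, -0.0]
force: [0.2, -0.4, 0.5]
width: 0.499
gripper_force: 0.0
t 7.025 pos [ 0.5256 -0.2146  0.2266] units xyz [-0.03  1.62  3.46] turn 0.03 z [-0.     0.001 -1.   ] q [-0.47  0.55  1.17  1.77 -0.55  1.19 -0.34] F [ 0.2 -0.4  0.5]
```

```bash
python3 -m creep '[[0,0.8,0,0,0.5],[0,0.8,0,0,0.5],[0,0,0,1,0.5],[0,0,0,2e-1,0.5],[0,0,0,1,0.5],[0,0,0,1,0.5],[0,0,0,1,0.5],[0,0,0,1,0.5],[0,0,0,1,0.5],[0,0,0,1,0.5],[0,0,0,1,0.5],[0,0,0,1,0.5]]'; python3 rel.py;  python3 -m creep '[[0,0,0,1,0.5],[0,0,0,1,0.5],[0,0,0,1,0.5],[0,0,0,1,0.5],[0,0,0,1,0.5],[0,0,0,1,0.5],[0,0,0,0.8,0.5],[0,0,0,0,0.5]]'; python3 rel.py
```

```text
clock: 8.52
position: [0.5484, -0.2744, 0.2266]
ee_rot: [-3.11, 0.436, 0.0]
force: [-0.1, 0.2, -0.3]
width: 0.504
gripper_force: 0.0
t 8.525 pos [ 0.5484 -0.2744  0.2266] units xyz [-0.01  0.03  3.47] turn -9.19 z [ 0.     0.001 -1.   ] q [-0.35  0.69  1.25  1.66 -0.68  1.3  -0.82] F [-0.1  0.2 -0.3]
clock: 9.52
position: [0.5484, -0.2746, 0.2267]
ee_rot: [-2.922, 1.152, 0.0]
force: [0.6, -1.4, 0.9]
width: 0.497
gripper_force: 0.0
t 9.525 pos [ 0.5484 -0.2746  0.2267] units xyz [0.   0.03 3.47] turn -15.96 z [ 0.     0.001 -1.   ] q [-0.36  0.71  1.28  1.66 -0.7   1.32 -1.27] F [ 0.6 -1.4  0.9]
```

The arm can do the full twist in the air. Now I'll turn back and lower part way, then check the alignment with the wrist and scene cameras.

```bash
python3 -m creep '[[0,0,0,-1,0.5],[0,0,0,-1,0.5],[0,0,0,-1,0.5],[0,0,0,-1,0.5],[0,0,0,-1,0.5],[0,0,0,-1,0.5],[0,0,0,-1,0.5],[0,0,0,-1,0.5],[0,0,0,-1,0.5],[0,0,0,-1,0.5],[0,0,0,-1,0.5],[0,0,0,-1,0.5]]' >/dev/null;  python3 -m creep '[[0,0,0,-1,0.5],[0,0,0,-1,0.5],[0,0,0,-1,0.5],[0,0,0,-1,0.5],[0,0,0.8,0,0.5],[0,0,0.8,0,0.5],[0,0,0.8,0,0.5],[0,0,0,0,0.5]]'; python3 rel.py
python3 - <<'E'
from h import *
a=vision.get_image("wrist")["pixels"];b=vision.get_image("scene")["pixels"][130:274,160:352]
b=cv2.resize(b,(512,384),interpolation=cv2.INTER_CUBIC)
cv2.imwrite("pics/c1.png",cv2.resize(np.hstack([a,b]),(800,300)))
E
```

```text
clock: 12.02
position: [0.5471, -0.274, 0.1289]
ee_rot: [-3.087, -0.57, 0.005]
force: [-0.5, 0.6, 0.3]
width: 0.498
gripper_force: 0.0
t 12.025 pos [ 0.5471 -0.274   0.1289] units xyz [-0.    0.04  1.02] turn 0.03 z [-0.004  0.002 -1.   ] q [-0.2   0.65  0.9   1.76 -0.59  1.02 -0.28] F [-0.5  0.6  0.3]
```

View pics/c1.png

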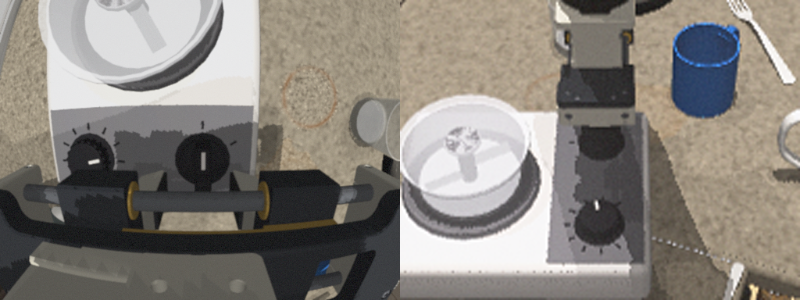

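The wrist view (left) shows the bar at (203,165), upright and centred between the fingers at about (150,200) and (243,200). The scene view shows the hand over the knob, clear of the dial and mug. Next: lower and grip.

```bash
python3 -m creep '[[0,0.04,0.3,0,0.5],[0,0,0.4,0,0.5],[0,0,0.3,0,0.5],[0,0,0,0,0.5],[0,0,0,0,0],[0,0,0,0,0],[0,0,0,0,0],[0,0,0,0,0],[0,0,0,0,0]]' 30; python3 rel.py
```

```text
clock: 13.25
position: [0.5491, -0.2773, 0.091]
ee_rot: [3.089, 0.567, 0.001]
force: [1.1, -1.5, 0.8]
width: 0.15
gripper_force: 30.0
t 13.25 pos [ 0.5491 -0.2773  0.091 ] units xyz [-0.02 -0.06  0.08] turn -0.0 z [ 0.001 -0.001 -1.   ] q [-0.17  0.7   0.86  1.79 -0.64  0.96 -0.24] F [ 1.1 -1.5  0.8]
```

The fingers stopped at 13.8 mm, so the bar is gripped. Now the twist.

```bash
python3 -m creep '[[0,0,0,0.6,0],[0,0,0,1,0],[0,0,0,1,0],[0,0,0,1,0],[0,0,0,1,0],[0,0,0,1,0],[0,0,0,1,0],[0,0,0,1,0],[0,0,0,1,0],[0,0,0,1,0],[0,0,0,1,0],[0,0,0,1,0]]'; python3 rel.py; python3 -m creep '[[0,0,0,1,0],[0,0,0,1,0],[0,0,0,1,0],[0,0,0,0.3,0],[0,0,0,0,0],[0,0,0,0,0],[0,0,0,0,0],[0,0,0,0,0]]'; python3 rel.py
python3 - <<'E'
from h import *
s=readout.observe();print(np.round(s["ft_torque"],2))
a=vision.get_image("wrist")["pixels"];b=vision.get_image("top")["pixels"][120:264,160:352]
b=cv2.resize(b,(512,384),interpolation=cv2.INTER_CUBIC)
cv2.imwrite("pics/c2.png",cv2.resize(np.hstack([a,b]),(800,300)))
E
```

```text
clock: 14.75
position: [0.5491, -0.2771, 0.091]
ee_rot: [3.062, -0.702, 0.001]
force: [0.1, -2.0, 1.0]
width: 0.15
gripper_force: 30.0
t 14.75 pos [ 0.5491 -0.2771  0.091 ] units xyz [-0.05 -0.02  0.08] turn -11.65 z [ 0.001 -0.001 -1.   ] q [-0.26  0.8   1.07  1.8  -0.8   1.05 -0.9 ] F [ 0.1 -2.   1. ]
clock: 15.75
position: [0.5491, -0.2771, 0.091]
ee_rot: [2.963, -1.043, 0.001]
force: [0.7, -3.0, 4.6]
width: 0.149
gripper_force: 30.0
t 15.75 pos [ 0.5491 -0.2771  0.091 ] units xyz [-0.06 -0.    0.07] turn -14.9 z [ 0.001 -0.    -1.   ] q [-0.28  0.83  1.12  1.8  -0.85  1.09 -1.09] F [ 0.7 -3.   4.6]
[-0.5  -0.35  0.18]
```

View pics/c2.png

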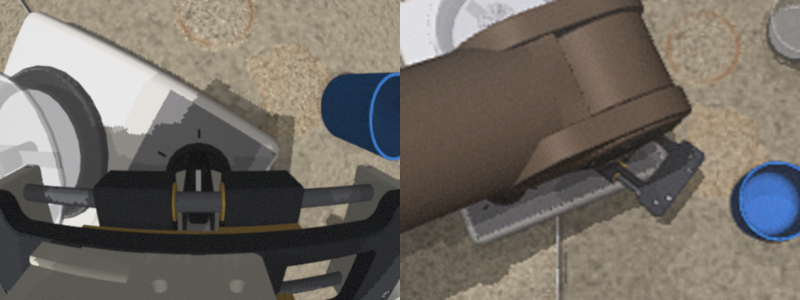

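The wrist view shows the bar still between the pads at (200,205) and the hand turned about 60° relative to the deck. The reaction torque is 0.18 N m, matching the stop, and the mug is clear of the hand. I'll hold a little longer, turn back with the spring, let go and rise.

```bash
python3 -m creep '[[0,0,0,0,0],[0,0,0,0,0],[0,0,0,-1,0],[0,0,0,-1,0],[0,0,0,-1,0],[0,0,0,-1,0],[0,0,0,-1,0],[0,0,0,-1,0],[0,0,0,-1,0],[0,0,0,-1,0],[0,0,0,-1,0],[0,0,0,-1,0]]'; python3 -m creep '[[0,0,0,-1,0],[0,0,0,-1,0],[0,0,0,-1,0],[0,0,0,-1,0],[0,0,0,-0.9,0],[0,0,0,0,0],[0,0,0,0,0.5],[0,0,0,0,0.5],[0,0,0,0,0.5],[0,0,0,0,0.5],[0,0,0,0,0.5],[0,0,0,0,0.5]]'; python3 rel.py; python3 -m creep '[[0,0,-0.3,0,0.5],[0,0,-0.7,0,0.5],[0,0,-1,0,0.5],[0,0,-1,0,0.5],[0,0,-0.5,0,0.5],[0,0,0,0,0.5],[0,0,0,0,0.5],[0,0,0,0,0.5]]'
python3 - <<'E'
from h import *
a=vision.get_image("wrist")["pixels"];b=vision.get_image("scene")["pixels"][130:274,160:352]
b=cv2.resize(b,(512,384),interpolation=cv2.INTER_CUBIC)
cv2.imwrite("pics/c3.png",cv2.resize(np.hstack([a,b]),(800,300)))
E
```

```text
clock: 17.35
position: [0.5491, -0.2772, 0.091]
ee_rot: [3.141, 0.037, 0.001]
force: [0.8, -2.4, 4.2]
width: 0.149
gripper_force: 30.0
clock: 18.85
position: [0.5488, -0.2768, 0.0907]
ee_rot: [-3.09, -0.567, -0.0]
force: [-1.5, -0.6, 0.1]
width: 0.501
gripper_force: 0.0
t 18.85 pos [ 0.5488 -0.2768  0.0907] units xyz [-0.02 -0.04  0.07] turn 0.0 z [ 0.  0. -1.] q [-0.17  0.7   0.86  1.79 -0.64  0.96 -0.24] F [-1.5 -0.6  0.1]
clock: 19.85
position: [0.5484, -0.2764, 0.2297]
ee_rot: [-3.089, -0.567, 0.002]
force: [0.2, -0.8, -0.4]
width: 0.499
gripper_force: 0.0
```

View pics/c3.png

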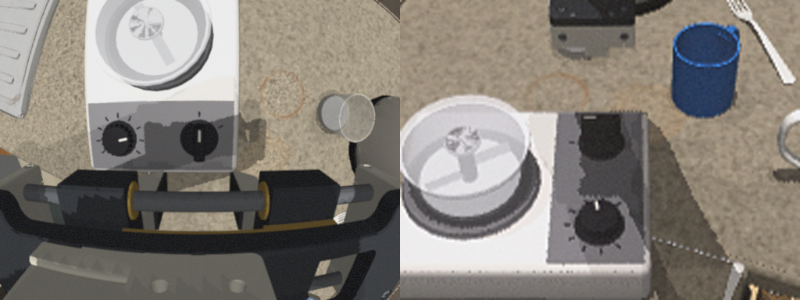

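The bar at (199,137) is back pointing front to back. The dial mark at (121,140) and the mug are where they were, and the hand is clear above.

```bash
python3 -c "
from cell import sign_off
print(sign_off())"
```

```text
the job is handed in; nothing more can be done
None
```

I twisted the pulse knob to its clockwise stop, held it there for over half a second, then turned it back and let go; the last pictures show it at rest with the dial and mug unmoved, and I handed the job in at about 20 s (no verdict was returned).

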